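# Set the casting flasks over their wax trees

## Robot

A 7-joint arm with a two-finger parallel gripper is mounted at the origin on a cart in front of the work surface, level with it; the furniture and walls round the work are solid. World frame = base frame: x ahead of the robot, y to its left, z up, the work surface at z = 0. Lengths are in m, angles in rad, forces in N, time in s.
With the tool pointing down it reaches from about 0.4 to 0.9 m from the base axis. Payload 5.6 kg.
Tool frame: the origin (TCP) lies on the centre line of the jaws, within the pads' length; the fingertips stand 25 mm ahead of it and the grasp point (between the pads) lies 6 mm ahead of it; z points along the fingers, y is the direction in which the jaws open and shut (so a half turn about z gives the same grasp; the last joint's range is limited). The gripper opens to 92 mm and grips with 3 to 60 N. Pads are 20 mm wide; open, the fingers measure 128 mm over their backs; the gripper's body (75 mm by 189 mm) begins 69 mm behind the grasp point.
Start: joints at [-0.043, 0.468, -0.012, 1.603, 0.006, 1.071, -0.056], TCP at [0.65, -0, 0.24] pointing down, gripper open.
Joint ranges: [-2.53, 2.53], [-0.31, 2.02], [-1.57, 1.55], [0.28, 2.44], [-1.29, 4.43], [0.15, 1.84], [-2.92, 2.92]. Speed limits (rad/s): [2.57, 2.57, 3.14, 3.14, 3.14, 3.14, 3.14].

## Interface

Orientations are given as a unit quaternion [x, y, z, w].
In Python, from plant import r gives the robot as it stands.
- The arm moves only by the shell command python3 -m jog 'ROWS' [FORCE]. ROWS is JSON, a list of rows, each a list of 5 numbers: the shift along the tool's x, y, z in mm, then the turn about the tool's z in degrees, then the gripper command: -1 is fully open, 1 is shut, values between are in proportion. A call has 1 to 12 rows; each row is the pose to reach, as a shift and turn from the pose commanded when the call began, along the tool's axes at that moment; what a row does not reach only later rows make up. A row lasts 1/8 s, in which the tool goes at most 62.5 mm and 10.7 degrees, less where a joint would pass 70% of its speed; a pose out of reach is approached as far as the arm can. A call with a gripper value outside its range is refused whole. The fingers move at their own pace and stop on an object; FORCE is the grip in N (left out, the last holds). Time passes only in rows, so rows that repeat a pose let the fingers close. It gives the time, the measured TCP pose, the force and the opening at its end, in the units of the state.
- r.state(): the state, without advancing time (a new reading comes with each control period).
- r.get_image(name): name is "scene" or "side" or "wrist"; returns the picture (480x640x3 uint8, red, green, blue); there is no depth.
- r.camera_params(name): a dict with "fx", "fy", "cx", "cy" (pixels), "R" (3x3) and "t" (3): a world point X has camera coordinates R X + t. Camera axes: x right, y down, z forward; pixel columns grow to the right and rows downward; lengths in m; the calibration is good to about 2 mm. A picture is of the moment at which its call begins: read the wrist's pose just before it. camera_params takes no time and is no camera call; for the wrist camera it gives the pose at the moment of the call.
- r.sign_off(): hands the job in, once; it reports no verdict.
The state is a dict: "clock": time; "q": joint angles; "joint_vel": joint speeds; "joint_efforts": joint torques, N m; "position": TCP position; "tool_rot": TCP orientation; "wrist_force": force on the tool from outside, world axes, zero at the start; "wrist_torque": the same for the moment, N m; "opening": finger opening in m.
Only numpy, scipy, OpenCV 4.12 (cv2) and the standard library are available. Lean on these libraries where they do the work, as an engineer would, in place of code of your own. Each camera call takes 0.05 s, during which the arm holds its last target.

## Task

Get the casting ready for investing: set each of the four steel flasks over the wax tree it is meant for, standing upright and fully home in the recess of the rubber base that has its diameter; of the two flasks of equal diameter the tall one goes over the tall green tree and the short one over the low blue tree. Lower each flask gently, straight down round its tree, setting it down rather than dropping it and never pressing on the wax, and do not push or tip the two little screw-lid pots that stand among them.

Things in the scene. Friction and masses are not known exactly. Their poses are not given: they have to be found in the camera images.
- narrow_flask_mid (a point): the narrow casting flask: a loose plain steel tube standing upright, open at both ends, 36 mm outside diameter, 3 mm wall, 60 mm tall (the thinnest); the point is its centre, half-way up (30 mm above its lower rim), z along the tube. Grasp it from above across its outside near the top.
- short_flask_mid (a point): the short casting flask: a loose plain steel tube standing upright, open at both ends, 46 mm outside diameter, 3 mm wall, 60 mm tall (same diameter as the tall flask, but low); the point is its centre, half-way up (30 mm above its lower rim), z along the tube. Grasp it from above across its outside near the top.
- tall_flask_mid (a point): the tall casting flask: a loose plain steel tube standing upright, open at both ends, 46 mm outside diameter, 3 mm wall, 92 mm tall (same diameter as the short flask, but the tallest of all); the point is its centre, half-way up (46 mm above its lower rim), z along the tube. Grasp it from above across its outside near the top.
- wide_flask_mid (a point): the wide casting flask: a loose plain steel tube standing upright, open at both ends, 56 mm outside diameter, 3 mm wall, 74 mm tall (the widest); the point is its centre, half-way up (37 mm above its lower rim), z along the tube. Grasp it from above across its outside near the top.
- base_narrow: black rubber sprue base with the red wax tree: a loose round cup of 56 mm outside diameter and 16 mm high, with a recess for a 36 mm flask: its flat floor is 6 mm above the base's origin (underside centre), the recess is 42 mm wide at the floor and flares to 48 mm at the mouth. The red wax tree stands on its centre, 16 mm wide, its top 51 mm above the origin. z up. The narrow flask belongs here.
- base_short: black rubber sprue base with the blue wax tree: a loose round cup of 66 mm outside diameter and 16 mm high, with a recess for a 46 mm flask: its flat floor is 6 mm above the base's origin (underside centre), the recess is 52 mm wide at the floor and flares to 58 mm at the mouth. The blue wax tree stands on its centre, 24 mm wide, its top 51 mm above the origin. z up. The short flask belongs here.
- base_tall: black rubber sprue base with the green wax tree: a loose round cup of 66 mm outside diameter and 16 mm high, with a recess for a 46 mm flask: its flat floor is 6 mm above the base's origin (underside centre), the recess is 52 mm wide at the floor and flares to 58 mm at the mouth. The green wax tree stands on its centre, 24 mm wide, its top 83 mm above the origin. z up. The tall flask belongs here.
- base_wide: black rubber sprue base with the orange wax tree: a loose round cup of 76 mm outside diameter and 16 mm high, with a recess for a 56 mm flask: its flat floor is 6 mm above the base's origin (underside centre), the recess is 62 mm wide at the floor and flares to 68 mm at the mouth. The orange wax tree stands on its centre, 34 mm wide, its top 64 mm above the origin. z up. The wide flask belongs here.
- flux_pot_mid (a point): bystander: white screw-lid pot with a black lid, loose, 51 mm diameter, 46 mm tall, point half-way up. Between it and the left half of the table a fixed third-hand stand reaches 235 mm above the table on the hearth board (about x 0.44 to 0.57, y -0.17 to -0.10), and a gas torch as tall stands behind it (x over 0.66); carry things over or in front of them.
- paste_pot_mid (a point): bystander: small white screw-lid pot with a red lid, loose, 41 mm diameter, 36 mm tall, point half-way up.

How it is judged:
By the outcome, as a careful person would: the job done as asked, in the order asked, and still so for the second after the job is handed in, with the robot touching nothing.
It also fails if it takes over 141 s, if anything falls off the work surface, if the arm or the gripper's body presses on something with over 40 N, if the wrist force passes 120 N, or if a joint passes its speed limit or range.

## Working session

There is one attempt and no reset: what is moved stays moved. The work goes in short steps, Python scripts to look and compute and a shell command to move; the robot and the scene stay as the last step left them, time stands still between calls to the robot, and variables do not carry over. Pictures are saved under pics/ and viewed, and the job is handed in when it is done.

```bash
ls; mkdir -p pics; python3 - <<'E'
from plant import r
import cv2
s=r.state();print(s)
for n in ["scene","side","wrist"]:
    im=r.get_image(n);cv2.imwrite(f"pics/{n}0.png",im[:,:,::-1]);p=r.camera_params(n);print(n,p)
E
```

```text
pics
{'clock': 0.0, 'q': array([-0.04299456,  0.46839277, -0.01160005,  1.60364006,  0.00599608,
        1.07139444, -0.05627761]), 'joint_vel': array([ 0.0007465 , -0.00162885,  0.00153016,  0.000424  , -0.00110916,
       -0.00028215,  0.00048927]), 'joint_efforts': array([-3.39112758e-04, -5.20573139e+01, -1.31628491e-02, -2.43752271e+01,
       -5.67366311e-02,  1.73054746e-02,  1.50106093e-04]), 'position': array([ 6.49449098e-01, -7.20987108e-05,  2.38623387e-01]), 'tool_rot': array([ 7.07124624e-01,  7.07088365e-01, -6.78435470e-04, -5.91483649e-04]), 'wrist_force': array([-0.42342482, -0.43142289,  0.09925613]), 'wrist_torque': array([ 0.00876296, -0.02900856, -0.03374862]), 'opening': 0.09156008918474923}
scene {'fx': 579.2144954923361, 'fy': 579.2144954923361, 'cx': 323.64821298671353, 'cy': 241.97916486623927, 'R': array([[-0.72138362, -0.69243526,  0.01179344],
       [-0.44401681,  0.44937686, -0.77518353],
       [ 0.53146471, -0.56444119, -0.631626  ]]), 't': array([0.4371643 , 0.24926542, 1.05633033])}
side {'fx': 539.3910827341182, 'fy': 539.3910827341182, 'cx': 323.88405293535635, 'cy': 238.76206583402686, 'R': array([[-0.98541724, -0.16875959,  0.02174998],
       [-0.10235541,  0.4857947 , -0.86805926],
       [ 0.1359273 , -0.85762679, -0.49598393]]), 't': array([0.54000721, 0.06648936, 1.53857527])}
wrist {'fx': 342.05051878776646, 'fy': 342.05051878776646, 'cx': 316.2406554184534, 'cy': 236.71282919688687, 'R': array([[ 9.99998086e-01, -5.66369594e-04, -1.87277642e-03],
       [-5.10421966e-05, -9.64411743e-01,  2.64404968e-01],
       [-1.95587851e-03, -2.64404366e-01, -9.64409926e-01]]), 't': array([-0.64816233, -0.02904806,  0.3910219 ])}
```

View pics/scene0.png

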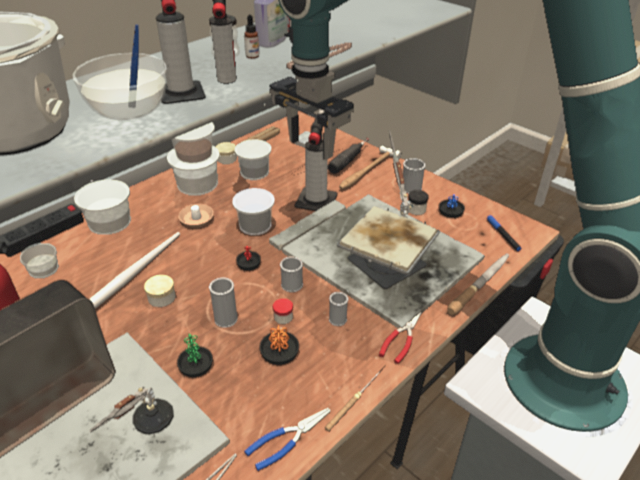

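View pics/side0.png

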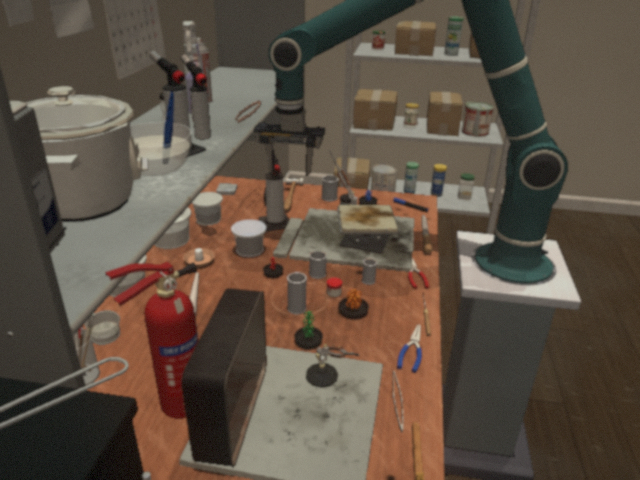

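View pics/wrist0.png

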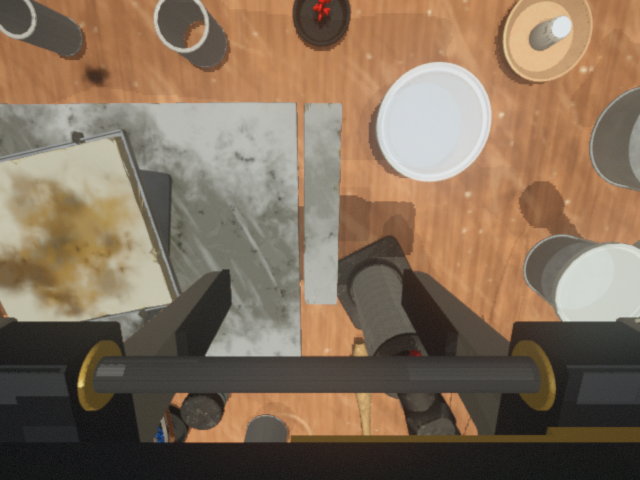

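```bash
python3 - <<'E'
import cv2
im=cv2.imread("pics/scene0.png")
cv2.imwrite("pics/c1.png",cv2.resize(im[230:390,160:370],None,fx=3.7,fy=3.7,interpolation=cv2.INTER_CUBIC))
cv2.imwrite("pics/c2.png",cv2.resize(im[130:240,360:500],None,fx=5,fy=5,interpolation=cv2.INTER_CUBIC))
im=cv2.imread("pics/side0.png")
cv2.imwrite("pics/c3.png",cv2.resize(im[240:360,250:400],None,fx=5,fy=5,interpolation=cv2.INTER_CUBIC))
cv2.imwrite("pics/c4.png",cv2.resize(im[140:250,300:440],None,fx=5,fy=5,interpolation=cv2.INTER_CUBIC))
E
```

```text
(no output)
```

View pics/c1.png

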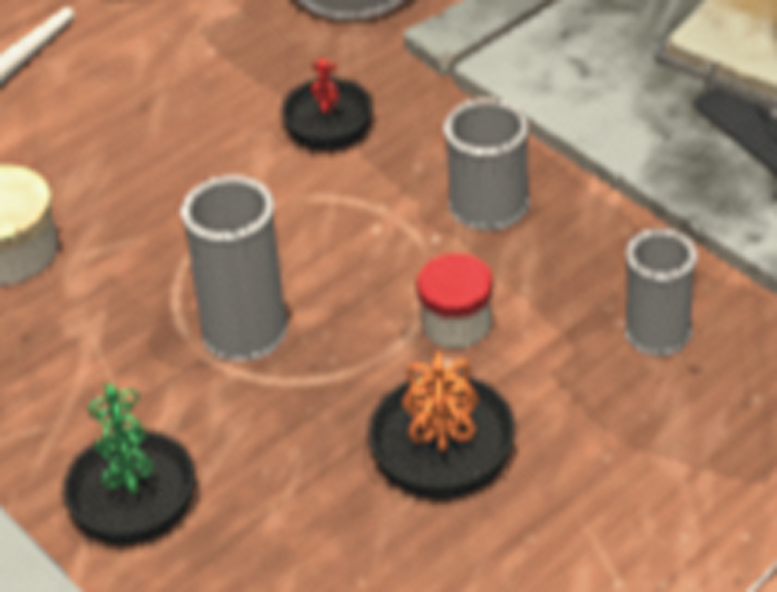

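View pics/c2.png

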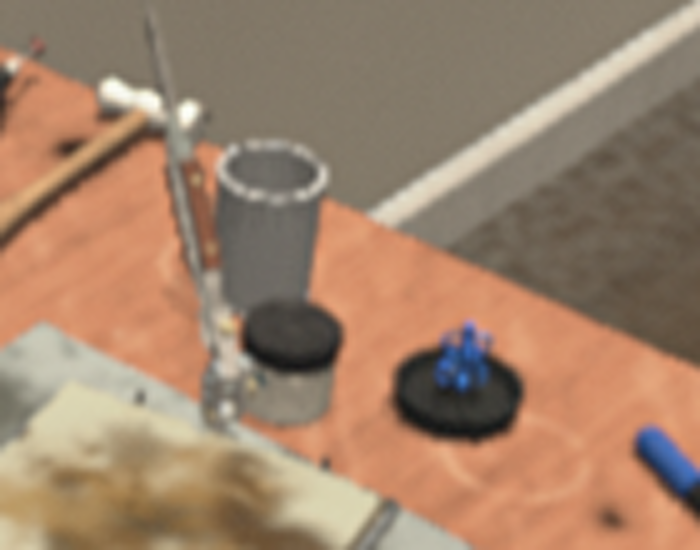

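View pics/c3.png

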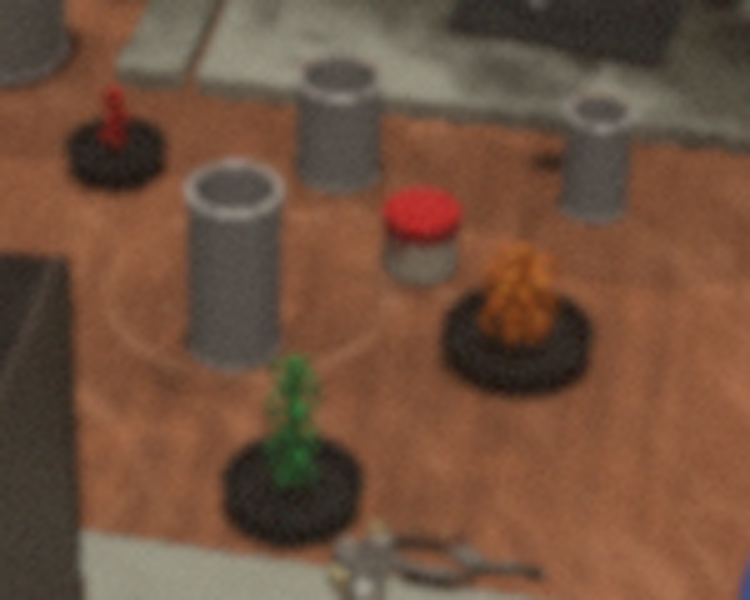

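View pics/c4.png

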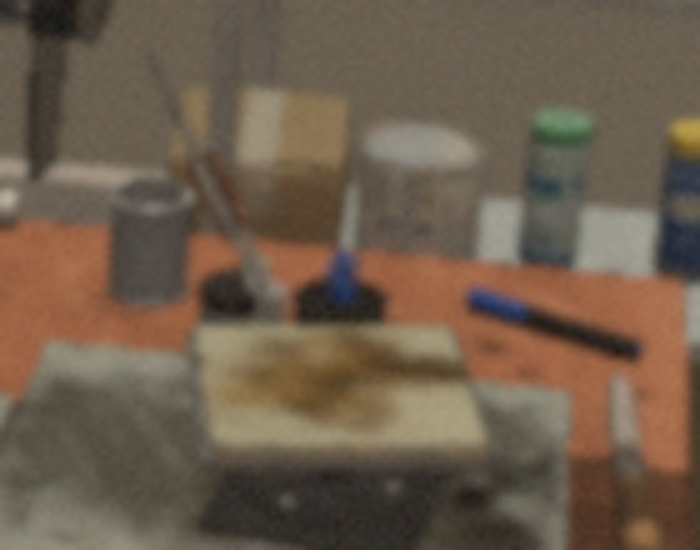

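```bash
cat > h.py <<'E'
from plant import r
import numpy as np, cv2
def cam(n): 
    p=r.camera_params(n); return p
def px2w(p,u,v,z):
    d=np.array([(u-p['cx'])/p['fx'],(v-p['cy'])/p['fy'],1.0]);R=np.array(p['R']);t=np.array(p['t'])
    C=-R.T@t; D=R.T@d; s=(z-C[2])/D[2]; return C+s*D
def proj(p,X):
    c=np.array(p['R'])@np.array(X)+np.array(p['t']); return p['fx']*c[0]/c[2]+p['cx'],p['fy']*c[1]/c[2]+p['cy']
def circ(p,x,y,z,rad,n=48):
    return np.array([proj(p,[x+rad*np.cos(a),y+rad*np.sin(a),z]) for a in np.linspace(0,2*np.pi,n)])
def draw(im,p,x,y,z,rad,sc,ox,oy,col):
    pts=((circ(p,x,y,z,rad)-[ox,oy]+.5)*sc).astype(int); cv2.polylines(im,[pts],True,col,1)
E
python3 - <<'E'
from h import *
p=cam('scene');q=cam('side')
S=dict(tall=(228,208,.092),short=(486,128,.06),narrow=(661,255,.06),green=(130,482,.016),orange=(442,432,.016),red=(328,110,.016),paste=(456,283,.036))
for k,(u,v,z) in S.items(): print(k,'scene',px2w(p,160+u/3.7,230+v/3.7,z).round(4))
S=dict(wide=(272,172,.074),blue=(458,388,.016),flux=(293,335,.046))
for k,(u,v,z) in S.items(): print(k,'scene',px2w(p,360+u/5,130+v/5,z).round(4))
S=dict(tall=(236,190,.092),short=(341,83,.06),narrow=(599,113,.06),green=(293,484,.016),orange=(518,333,.016),red=(117,145,.016),paste=(422,213,.036))
for k,(u,v,z) in S.items(): print(k,'side',px2w(q,250+u/5,240+v/5,z).round(4))
S=dict(wide=(152,195,.074),blue=(341,297,.016),flux=(240,290,.046))
for k,(u,v,z) in S.items(): print(k,'side',px2w(q,300+u/5,140+v/5,z).round(4))
E
```

```text
tall scene [0.5527 0.3373 0.092 ]
short scene [0.53   0.1768 0.06  ]
narrow scene [0.392 0.182 0.06 ]
green scene [0.5009 0.4491 0.016 ]
orange scene [0.4144 0.3196 0.016 ]
red scene [0.6456 0.1979 0.016 ]
paste scene [0.4714 0.2557 0.036 ]
wide scene [ 0.5746 -0.3021  0.074 ]
blue scene [ 0.4382 -0.2842  0.016 ]
flux scene [ 0.5008 -0.2261  0.046 ]
tall side [0.5567 0.3365 0.092 ]
short side [0.5338 0.18   0.06  ]
narrow side [0.3967 0.1819 0.06  ]
green side [0.5058 0.4517 0.016 ]
orange side [0.4201 0.3202 0.016 ]
red side [0.6525 0.1966 0.016 ]
paste side [0.4778 0.2566 0.036 ]
wide side [ 0.5788 -0.3023  0.074 ]
blue side [ 0.4447 -0.2911  0.016 ]
flux side [ 0.5068 -0.2243  0.046 ]
```

```bash
python3 -m jog '[[50,-30,-5,0,-1],[100,-60,-10,0,-1],[150,-90,-20,0,-1],[200,-120,-20,0,-1],[250,-150,-20,0,-1],[250,-150,-20,0,-1],[250,-150,-20,0,-1],[250,-150,-20,0,-1]]' 30; python3 - <<'E'
from h import *
s=r.state();print(s['position'],s['tool_rot'],s['q'],s['clock'])
p=cam('wrist');im=r.get_image('wrist')[:,:,::-1].copy();cv2.imwrite('pics/w1.png',im)
np.save('w1.npy',p,allow_pickle=True)
E
```

```text
clock: 1.15
position: [0.501, 0.2482, 0.2594]
tool_rot: [0.708, 0.706, -0.0, 0.0]
wrist_force: [-0.9, 0.1, -0.1]
opening: 0.0919
[0.5009936  0.24817875 0.25937715] [ 7.08210411e-01  7.06001308e-01 -2.70673436e-04  3.07135697e-04] [-0.41797119  0.30123359 -0.1244912   1.80192597  0.04354011  1.04141578
 -0.5620468 ] 1.15
```

View pics/w1.png

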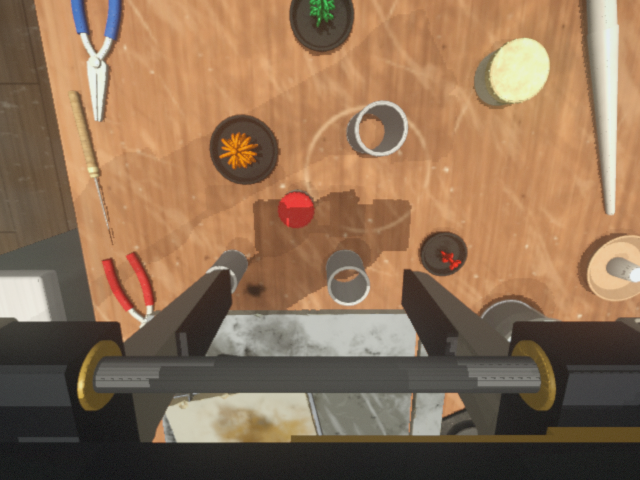

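```bash
cat > ov.py <<'E'
from h import *
def ov(src,par,objs,name,box,sc):
    p=np.load(par,allow_pickle=True).item();im=cv2.imread(src);x0,y0,x1,y1=box
    c=cv2.resize(im[y0:y1,x0:x1],None,fx=sc,fy=sc,interpolation=cv2.INTER_CUBIC)
    for (u,v,z,rad) in objs:
        w=px2w(p,u,v,z);print((u,v),w.round(4));draw(c,p,w[0],w[1],z,rad,sc,x0,y0,(255,255,0))
    cv2.imwrite(name,c)
E
python3 - <<'E'
from ov import *
ov('pics/w1.png','w1.npy',[(381,128,.092,.023),(349,284,.06,.023),(225,280,.06,.018),(244,149,.016,.038),(322,20,.016,.033),(444,254,.016,.028)],'pics/o1.png',(190,0,490,310),1.9*1.02)
E
```

```text
(381, 128) [0.5566 0.3355 0.092 ]
(349, 284) [0.5352 0.1755 0.06  ]
(225, 280) [0.4011 0.1806 0.06  ]
(244, 149) [0.4207 0.3169 0.016 ]
(322, 20) [0.5064 0.4419 0.016 ]
(444, 254) [0.6521 0.1948 0.016 ]
```

View pics/o1.png

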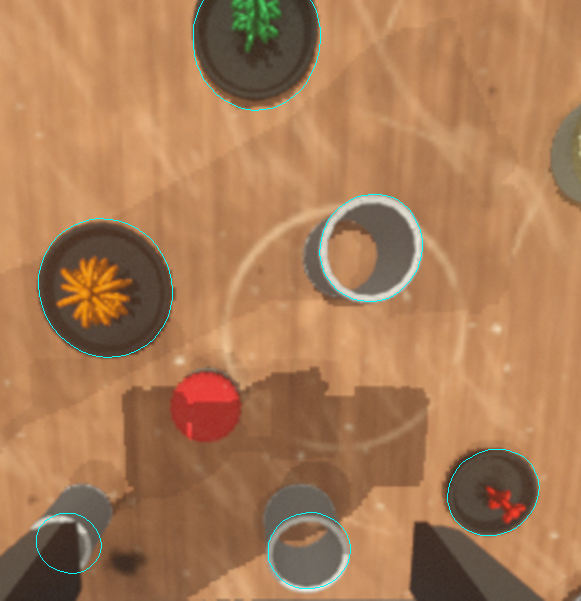

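```bash
python3 - <<'E'
from h import *
q=np.load('w1.npy',allow_pickle=True).item()
p=cam('side');s=cam('scene')
print([px2w(p,*a).round(3) for a in [(265,350,0),(238,465,0),(190,455,0)]],[px2w(s,*a).round(3) for a in [(112,376,0),(0,448,0)]])
print([proj(s,px2w(s,112,376,0)+[0,0,h]) for h in (.1,.15,.2)])
E
python3 -m jog '[[40,25,0,0,-1],[87,56,0,0,-1],[87,56,50,0,-1],[87,56,100,0,-1],[87,56,140,0,-1],[87,56,160,0,-1],[87,56,160,0,-1]]' 30
```

```text
[array([0.595, 0.496, 0.   ]), array([0.564, 0.791, 0.   ]), array([0.653, 0.787, 0.   ])] [array([ 0.591,  0.569, -0.   ]), array([0.591, 0.77 , 0.   ])]
[(np.float64(99.13302995483792), np.float64(339.0431459789737)), (np.float64(92.06081418483771), np.float64(318.73013950583174)), (np.float64(84.50448005716112), np.float64(297.0266353933273))]
clock: 2.08
position: [0.556, 0.336, 0.0985]
tool_rot: [0.708, 0.707, -0.001, -0.0]
wrist_force: [0.1, -0.1, 1.4]
opening: 0.0921
```

```bash
python3 -m jog '[[0,0,10,0,-1],[0,0,16,0,-1],[0,0,16,0,0.1],[0,0,16,0,1],[0,0,16,0,1],[0,0,16,0,1],[0,0,16,0,1],[0,0,16,0,1],[0,0,16,0,1]]' 30
```

```text
clock: 3.2
position: [0.5562, 0.337, 0.0837]
tool_rot: [0.707, 0.707, 0.0, 0.0]
wrist_force: [0.2, -0.4, 0.8]
opening: 0.0457
```

```bash
python3 -m jog '[[0,0,-20,0,1],[0,0,-60,0,1],[0,0,-120,0,1],[0,-50,-125,0,1],[0,-50,-125,0,1],[0,-50,-125,0,1],[0,-50,-125,0,1]]' 30;  python3 - <<'E'
from h import *
s=r.state();print(s['position'],s['tool_rot'],s['clock'])
p=cam('wrist');im=r.get_image('wrist')[:,:,::-1].copy();cv2.imwrite('pics/w2.png',im)
np.save('w2.npy',p,allow_pickle=True)
E
```

```text
clock: 4.08
position: [0.5069, 0.3365, 0.2085]
tool_rot: [0.708, 0.707, -0.0, 0.0]
wrist_force: [-1.0, 0.6, -1.6]
opening: 0.0456
[0.50687768 0.33654695 0.20848175] [ 7.07519997e-01  7.06693294e-01 -5.20835804e-05  1.99704796e-04] 4.075
```

View pics/w2.png

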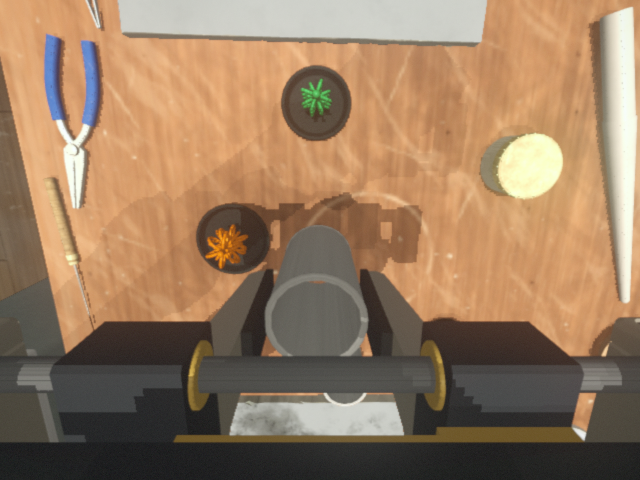

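```bash
python3 - <<'E'
from ov import *
ov('pics/w2.png','w2.npy',[(317,318,.2168,.023),(316.5,102,.016,.033),(234,239,.016,.038)],'pics/o2.png',(180,50,400,370),1.8)
E
```

```text
(317, 318) [0.5062 0.3369 0.2168]
(316.5, 102) [0.5063 0.448  0.016 ]
(234, 239) [0.4216 0.3168 0.016 ]
```

View pics/o2.png

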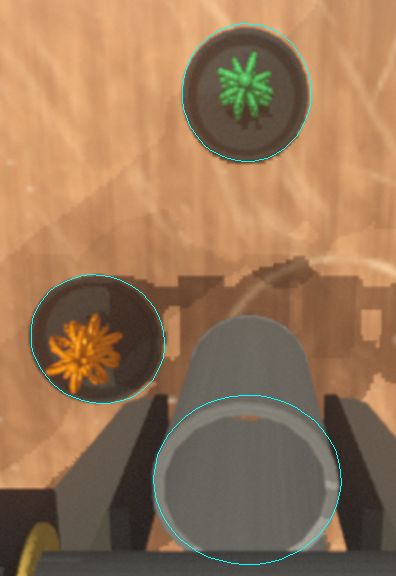

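```bash
python3 -m jog '[[50,0,0,0,1],[100,0,0,0,1],[112,0,0,0,1],[112,0,0,0,1],[112,0,0,0,1],[112,0,0,0,1]]' 30;  python3 - <<'E'
from h import *
s=r.state();print(s['position'],s['tool_rot'],s['clock'])
x,y,z=s['position'];b=z-.0837
for n,box,sc in (('scene',(140,220,280,400),4),('side',(250,230,380,370),4)):
    p=cam(n);im=r.get_image(n)[:,:,::-1].copy();x0,y0,x1,y1=box
    c=cv2.resize(im[y0:y1,x0:x1],None,fx=sc,fy=sc,interpolation=cv2.INTER_CUBIC)
    draw(c,p,x,y,b,.023,sc,x0,y0,(255,255,0));draw(c,p,x,y,.016,.033,sc,x0,y0,(255,0,255));draw(c,p,x,y,.083,.012,sc,x0,y0,(0,255,255))
    cv2.imwrite(f'pics/a_{n}.png',c)
E
```

```text
clock: 4.88
position: [0.5069, 0.4472, 0.2087]
tool_rot: [0.708, 0.706, -0.0, 0.0]
wrist_force: [-0.1, 0.4, -1.7]
opening: 0.0458
[0.50693204 0.44720123 0.20870371] [ 7.07972974e-01  7.06239381e-01 -1.56229173e-04  4.24849846e-04] 4.875
```

View pics/a_scene.png

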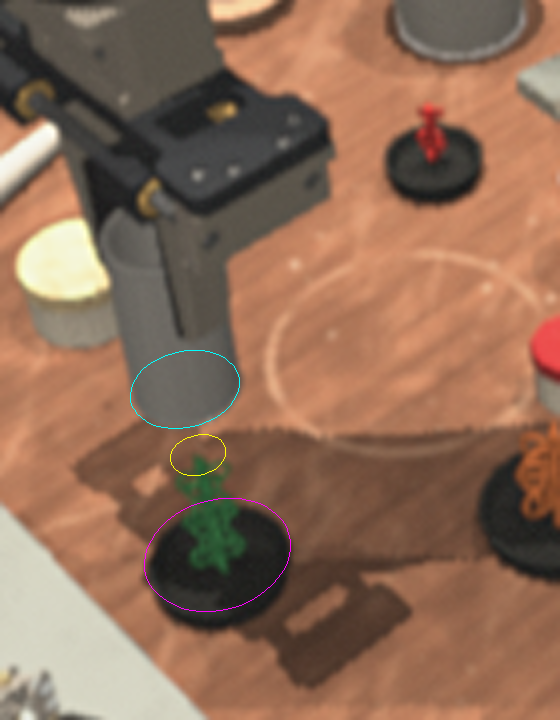

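View pics/a_side.png

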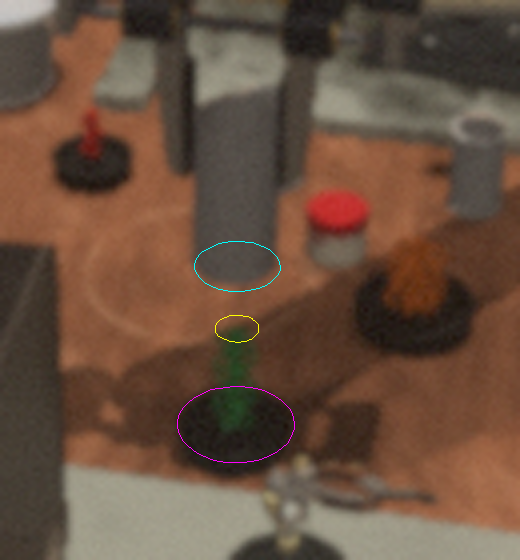

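```bash
python3 -m jog '[[1.5,0,0,0,1],[1.5,0,30,0,1],[1.5,0,60,0,1],[1.5,0,85,0,1],[1.5,0,98,0,1],[1.5,0,106,0,1],[1.5,0,110,0,1],[1.5,0,113,0,1],[1.5,0,115,0,1],[1.5,0,115,0,1]]' 30; python3 - <<'E'
from h import *
for n,box,sc in (('scene',(140,220,280,400),4),('side',(250,230,380,370),4)):
    im=r.get_image(n)[:,:,::-1].copy();x0,y0,x1,y1=box
    cv2.imwrite(f'pics/b_{n}.png',cv2.resize(im[y0:y1,x0:x1],None,fx=sc,fy=sc,interpolation=cv2.INTER_CUBIC))
E
```

```text
clock: 6.22
position: [0.5061, 0.4505, 0.0938]
tool_rot: [0.707, 0.707, 0.0, 0.0]
wrist_force: [-0.3, -0.3, -0.6]
opening: 0.046
```

View pics/b_scene.png

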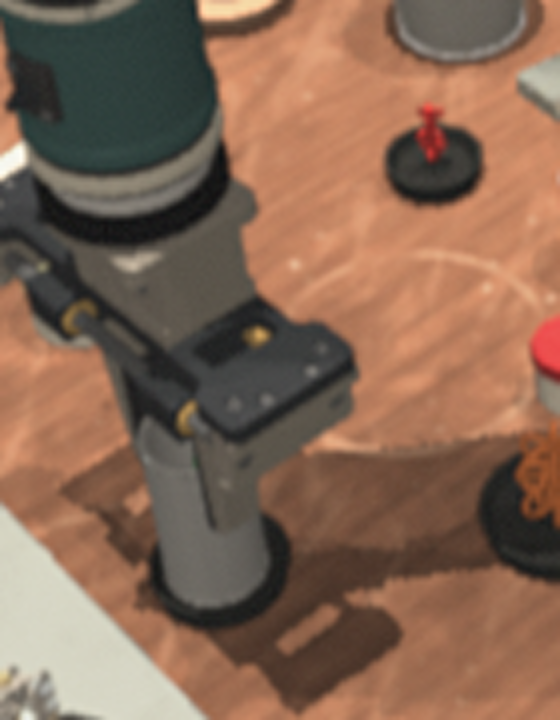

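View pics/b_side.png

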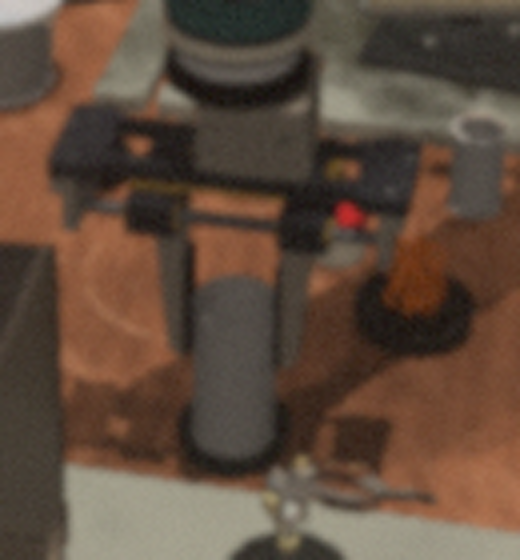

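```bash
python3 -m jog '[[0,0,1,0,1],[0,0,2,0,1],[0,0,3,0,1],[0,0,3.5,0,1],[0,0,4,0,1],[0,0,4,0,1],[0,0,4,0,1]]' 30
```

```text
clock: 7.2
position: [0.506, 0.4505, 0.0897]
tool_rot: [0.707, 0.707, 0.0, 0.0]
wrist_force: [-1.2, -0.2, -0.0]
opening: 0.0463
```

```bash
python3 -m jog '[[0,0,0.5,0,1],[0,0,0.5,0,1],[0,0,0.5,0,0.05],[0,0,0.5,0,-0.1],[0,0,0.5,0,-0.3],[0,0,0.5,0,-0.4],[0,0,0.5,0,-0.4],[0,0,0.5,0,-0.4]]' 30
```

```text
clock: 8.2
position: [0.506, 0.4505, 0.089]
tool_rot: [0.707, 0.707, -0.0, 0.0]
wrist_force: [0.4, -0.3, -0.2]
opening: 0.0644
```

```bash
python3 -m jog '[[0,0,-50,0,-0.4],[0,0,-105,0,-0.4],[-20,0,-150,0,-0.4],[-75,0,-170,0,-1],[-135,-10,-170,0,-1],[-195,-20,-170,0,-1],[-255,-30,-170,0,-1],[-315,-40,-170,0,-1],[-350,-50,-170,0,-1],[-350,-50,-170,0,-1],[-350,-50,-170,0,-1]]';  python3 - <<'E'
from h import *
s=r.state();print(s['position'],s['tool_rot'],s['clock'])
p=cam('wrist');im=r.get_image('wrist')[:,:,::-1].copy();cv2.imwrite('pics/w3.png',im)
np.save('w3.npy',p,allow_pickle=True)
im=r.get_image('side')[:,:,::-1].copy();cv2.imwrite('pics/s3.png',cv2.resize(im[230:370,250:400],None,fx=4,fy=4))
E
```

```text
clock: 9.57
position: [0.4563, 0.1014, 0.2594]
tool_rot: [0.707, 0.707, 0.001, 0.0]
wrist_force: [0.6, 0.6, 0.3]
opening: 0.0918
[0.45629064 0.10139182 0.25942052] [7.06847840e-01 7.07365401e-01 5.58158795e-04 9.51855433e-05] 9.575
```

View pics/w3.png

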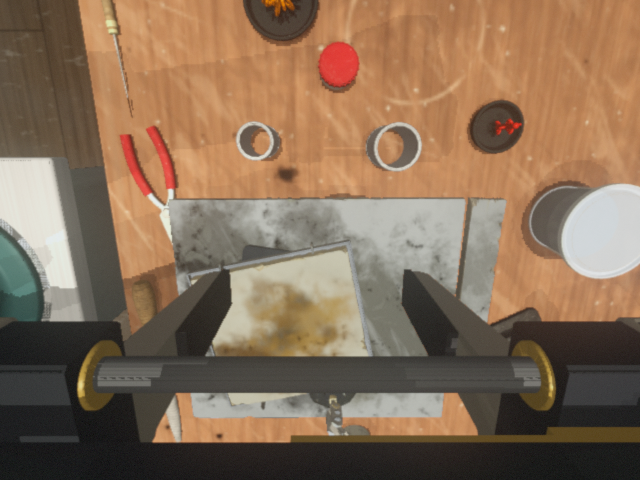

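View pics/s3.png

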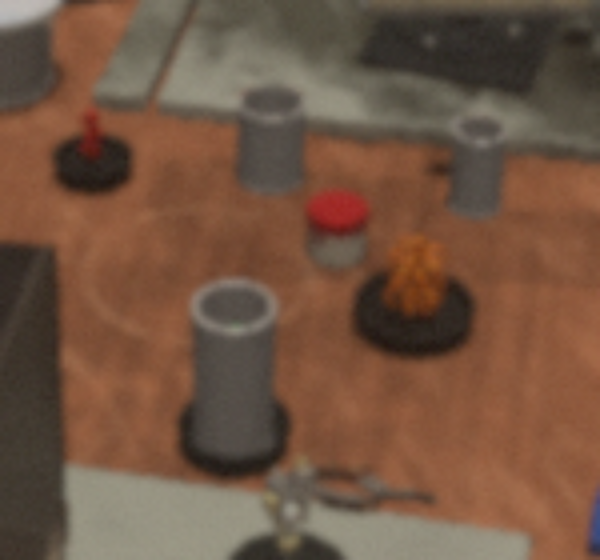

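Tall flask stands upright in its base. Now measure narrow, short, red.

```bash
python3 - <<'E'
from ov import *
ov('pics/w3.png','w3.npy',[(262,141,.06,.018),(398,146,.06,.023),(497.5,125,.016,.028),(282,1,.016,.038),(340,63,.036,.0205)],'pics/o3.png',(220,0,540,190),2.4)
E
```

```text
(262, 141) [0.4028 0.1784 0.06  ]
(398, 146) [0.5349 0.1738 0.06  ]
(497.5, 125) [0.6512 0.1954 0.016 ]
(282, 1) [0.4215 0.3122 0.016 ]
(340, 63) [0.4787 0.2522 0.036 ]
```

View pics/o3.png

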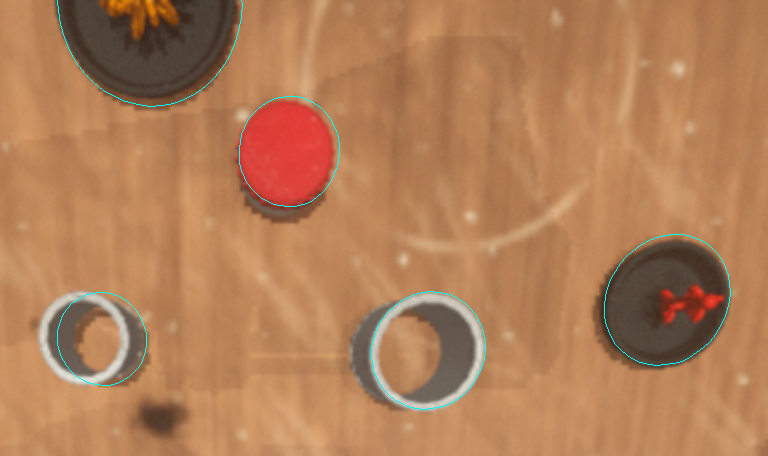

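```bash
python3 -m jog '[[40,-30,0,0,-1],[79,-60,20,0,-1],[79,-60,75,0,-1],[79,-60,130,0,-0.6],[79,-60,170,0,-0.6],[79,-60,195,0,-0.6],[79,-60,207,0,-0.6],[79,-60,207,0,-0.6],[79,-60,207,0,-0.6]]' 30
```

```text
clock: 10.8
position: [0.3967, 0.1801, 0.0529]
tool_rot: [0.707, 0.707, 0.001, 0.0]
wrist_force: [0.7, 0.6, -0.5]
opening: 0.0734
```

```bash
python3 -m jog '[[0,0,0,0,0.2],[0,0,0,0,1],[0,0,0,0,1],[0,0,0,0,1],[0,0,0,0,1],[0,0,0,0,1]]' 30
```

```text
clock: 11.55
position: [0.3961, 0.1795, 0.0522]
tool_rot: [0.707, 0.707, 0.0, 0.0]
wrist_force: [-0.0, -0.2, 2.5]
opening: 0.0348
```

```bash
python3 -m jog '[[0,0,-30,0,1],[0,0,-80,0,1],[-20,20,-125,0,1],[-50,70,-130,0,1],[-80,120,-130,0,1],[-94,178,-130,0,1],[-94,230,-130,0,1],[-94,254,-130,0,1],[-94,254,-130,0,1],[-94,254,-130,0,1]]' 30;  python3 - <<'E'
from h import *
s=r.state();print(s['position'],s['tool_rot'],s['clock'])
p=cam('wrist');im=r.get_image('wrist')[:,:,::-1].copy();cv2.imwrite('pics/w4.png',im)
np.save('w4.npy',p,allow_pickle=True)
E
```

```text
clock: 12.8
position: [0.6487, 0.0856, 0.1814]
tool_rot: [0.707, 0.707, -0.001, -0.001]
wrist_force: [-0.7, 0.1, -0.2]
opening: 0.0349
[0.6486516  0.08556843 0.18135652] [ 7.07004449e-01  7.07208299e-01 -8.28960812e-04 -6.66323407e-04] 12.8
```

View pics/w4.png

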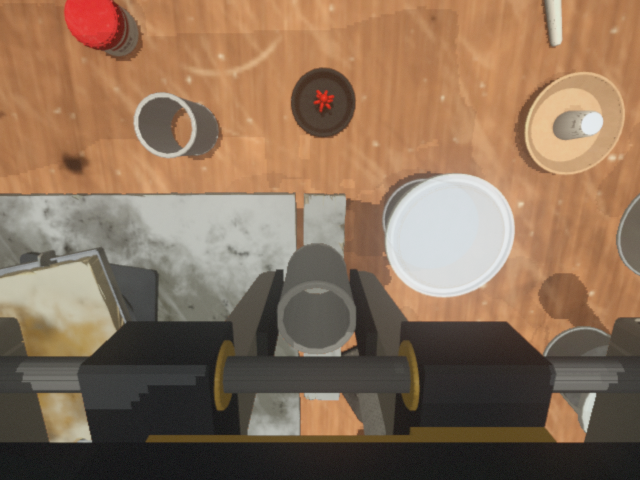

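```bash
python3 - <<'E'
from ov import *
ov('pics/w4.png','w4.npy',[(316,316,.06+.1295,.018),(323,102,.016,.028),(167,126,.06,.023)],'pics/o4.png',(120,50,400,370),1.8)
p=np.load('w4.npy',allow_pickle=True).item()
for h in (.06,.08,.1): print(h,[px2w(p,*a,h).round(3) for a in [(386,233),(513,237),(450,175),(450,296)]])
s=cam('scene');q=cam('side')
print('scene base', px2w(s,253,233,0),'side base',px2w(q,249,254,0))
for h in (.06,.08,.1): print(h,px2w(s,253,201,h),px2w(q,249,230,h))
E
```

```text
(316, 316) [0.6476 0.0869 0.1895]
(323, 102) [0.653  0.1941 0.016 ]
(167, 126) [0.5367 0.1728 0.06  ]
0.06 [array([0.703, 0.091, 0.06 ]), array([0.806, 0.088, 0.06 ]), array([0.75 , 0.137, 0.06 ]), array([0.76 , 0.036, 0.06 ])]
0.08 [array([0.699, 0.096, 0.08 ]), array([0.794, 0.093, 0.08 ]), array([0.742, 0.139, 0.08 ]), array([0.752, 0.045, 0.08 ])]
0.1 [array([0.695, 0.101, 0.1  ]), array([0.782, 0.099, 0.1  ]), array([0.735, 0.14 , 0.1  ]), array([0.744, 0.055, 0.1  ])]
scene base [0.72719996 0.11632675 0.        ] side base [0.74682888 0.11035889 0.        ]
0.06 [0.75983311 0.08304017 0.06      ] [0.75369245 0.07749014 0.06      ]
0.08 [0.73732033 0.10074194 0.08      ] [0.74237487 0.11222245 0.08      ]
0.1 [0.71480755 0.11844371 0.1       ] [0.73105729 0.14695477 0.1       ]
```

View pics/o4.png

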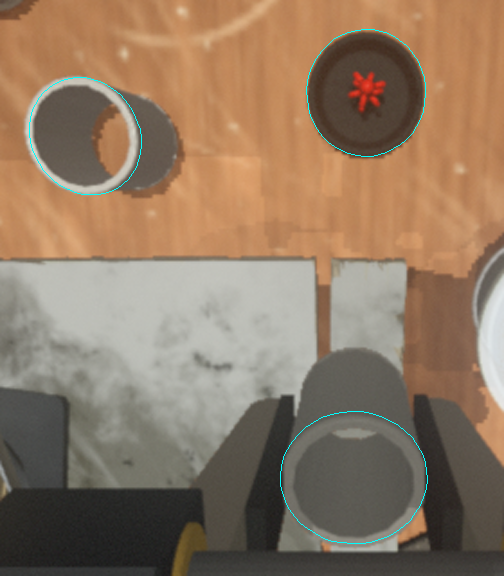

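```bash
python3 -m jog '[[50,2,0,0,1],[100,4,0,0,1],[110,4,0,0,1],[110,4,0,0,1],[110,4,0,0,1],[110,4,0,0,1]]' 30;  cat > chk.py <<'E'
from h import *
def chk(g,H,R,tag,boxes,sc=4,wax=(.051,.008),Rb=.028):
    s=r.state();print(s['position'],s['tool_rot'],s['clock'],s['wrist_force'])
    x,y,z=s['position'];b=z-g
    for n,box in boxes.items():
        p=cam(n);im=r.get_image(n)[:,:,::-1].copy();x0,y0,x1,y1=box
        c=cv2.resize(im[y0:y1,x0:x1],None,fx=sc,fy=sc,interpolation=cv2.INTER_CUBIC)
        draw(c,p,x,y,b,R,sc,x0,y0,(255,255,0));draw(c,p,x,y,.016,Rb,sc,x0,y0,(255,0,255));draw(c,p,x,y,wax[0],wax[1],sc,x0,y0,(0,255,255))
        cv2.imwrite(f'pics/{tag}_{n}.png',c)
E
python3 -c "
from chk import *
chk(.0522,.06,.018,'c',{'scene':(190,170,320,310),'side':(220,200,340,300)})"
```

```text
clock: 13.6
position: [0.6543, 0.1934, 0.1823]
tool_rot: [0.708, 0.706, -0.0, 0.0]
wrist_force: [0.1, -0.5, -0.4]
opening: 0.0349
[0.65430625 0.19340825 0.1822629 ] [ 7.08010366e-01  7.06201896e-01 -2.24036300e-04  3.90759304e-04] 13.6 [ 0.08326167 -0.49090276 -0.37186065]
```

View pics/c_scene.png

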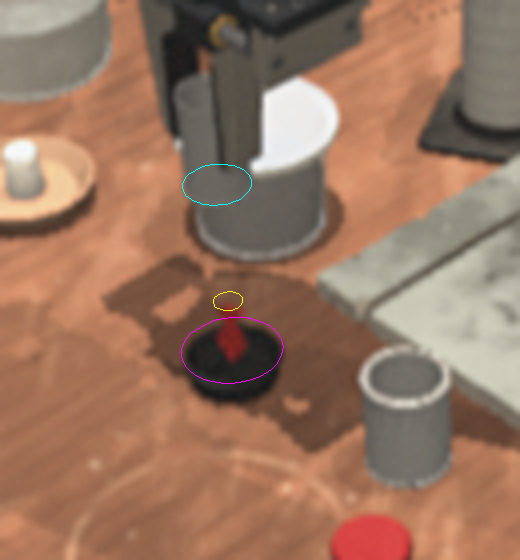

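View pics/c_side.png

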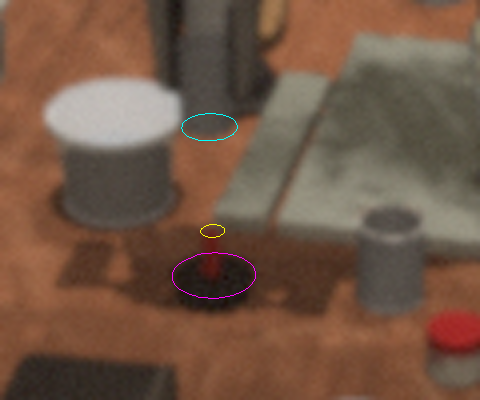

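```bash
python3 -m jog '[[3,-1.5,0,0,1],[3,-1.5,30,0,1],[3,-1.5,60,0,1],[3,-1.5,75,0,1],[3,-1.5,85,0,1],[3,-1.5,95,0,1],[3,-1.5,105,0,1],[3,-1.5,112,0,1],[3,-1.5,116,0,1],[3,-1.5,118,0,1],[3,-1.5,118,0,1]]' 30
python3 -c "
from chk import *
chk(.0522,.06,.018,'d',{'scene':(190,170,320,310),'side':(220,200,340,300)})"
```

```text
clock: 15.08
position: [0.6526, 0.1985, 0.0642]
tool_rot: [0.707, 0.707, 0.0, 0.0]
wrist_force: [-0.0, 0.4, -1.6]
opening: 0.0351
[0.6526171  0.1984517  0.06417591] [7.07140506e-01 7.07073047e-01 7.13949617e-05 7.44872157e-05] 15.075 [-0.02228347  0.37092652 -1.64913053]
```

View pics/d_scene.png

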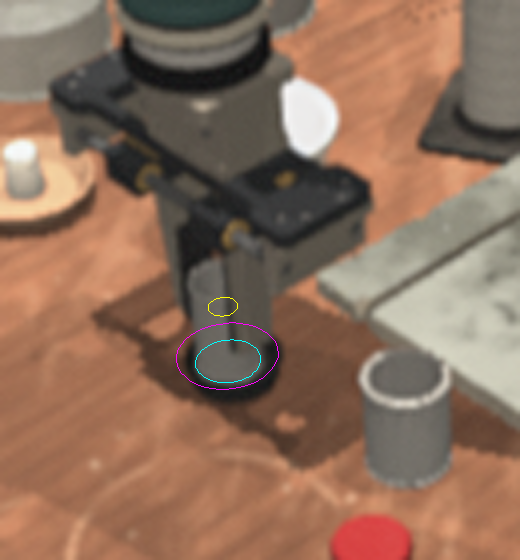

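View pics/d_side.png

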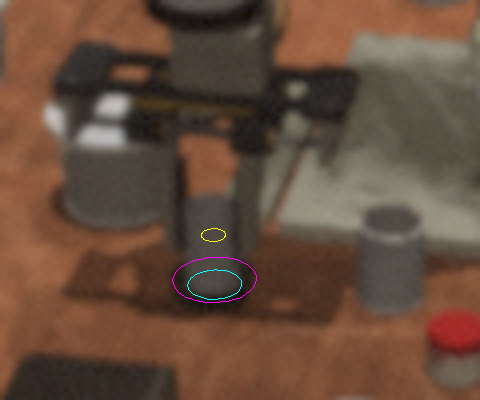

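```bash
python3 -m jog '[[-1.5,0.5,0,0,1],[-1.5,0.5,1.5,0,1],[-1.5,0.5,3,0,1],[-1.5,0.5,4.5,0,1],[-1.5,0.5,5.5,0,1],[-1.5,0.5,6,0,1],[-1.5,0.5,6.3,0,1],[-1.5,0.5,6.3,0,1]]' 30
```

```text
clock: 16.18
position: [0.6529, 0.197, 0.0582]
tool_rot: [0.707, 0.707, -0.0, -0.0]
wrist_force: [-2.3, -1.6, 4.5]
opening: 0.0349
```

```bash
python3 -m jog '[[0,0,0,0,0.2],[0,0,0,0,0.1],[0,0,0,0,-0.1],[0,0,0,0,-0.2],[0,0,-15,0,-0.2],[0,0,-60,0,-0.2],[0,0,-120,0,-0.2]]' 30
python3 -c "
from chk import *
for n,(x0,y0,x1,y1) in {'scene':(190,170,320,310),'side':(220,200,340,300)}.items():
    im=r.get_image(n)[:,:,::-1];cv2.imwrite(f'pics/e_{n}.png',cv2.resize(im[y0:y1,x0:x1],None,fx=4,fy=4,interpolation=cv2.INTER_CUBIC))"
```

```text
clock: 17.05
position: [0.6522, 0.1967, 0.1786]
tool_rot: [0.707, 0.707, -0.001, -0.001]
wrist_force: [0.7, 0.1, 0.6]
opening: 0.0553
```

View pics/e_scene.png

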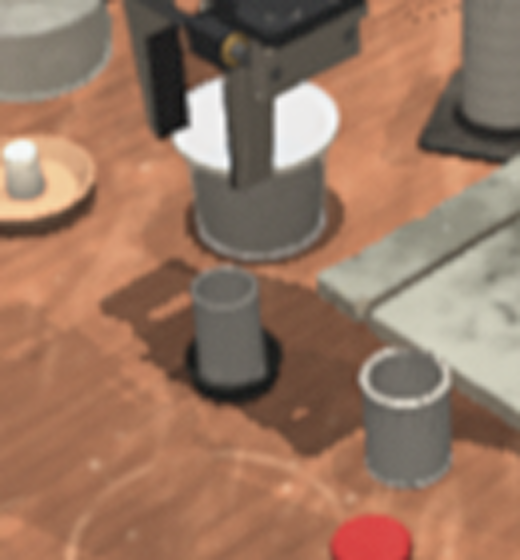

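View pics/e_side.png

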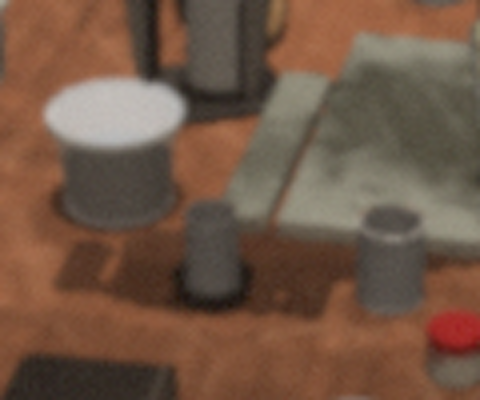

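```bash
python3 -m jog '[[0,-50,0,0,-1],[-10,-100,0,0,-1],[-20,-117,0,0,-1],[-20,-117,40,0,-1],[-20,-117,80,0,-1],[-20,-117,105,0,-1],[-20,-117,120,0,-1],[-20,-117,126,0,-1],[-20,-117,126,0,-1],[-20,-117,126,0,-0.3],[-20,-117,126,0,0.1],[-20,-117,126,0,0.1]]' 30
python3 -m jog '[[0,0,0,0,1],[0,0,0,0,1],[0,0,0,0,1],[0,0,0,0,1]]' 30
```

```text
clock: 18.65
position: [0.5363, 0.1771, 0.0523]
tool_rot: [0.707, 0.707, 0.0, 0.0]
wrist_force: [-0.4, -0.3, 0.2]
opening: 0.064
clock: 19.15
position: [0.536, 0.177, 0.0519]
tool_rot: [0.707, 0.707, -0.0, 0.0]
wrist_force: [-0.6, 0.0, 2.1]
opening: 0.0454
```

```bash
python3 -m jog '[[0,0,-30,0,1],[0,0,-80,0,1],[0,0,-135,0,1],[0,0,-190,0,1],[-20,0,-245,0,1],[-50,-20,-280,0,1],[-100,-40,-285,0,1],[-155,-60,-285,0,1],[-210,-80,-285,0,1],[-265,-100,-285,0,1],[-320,-120,-285,0,1]]' 30
python3 -c "
from plant import r
s=r.state();print(s['q'],s['position'])"
```

```text
clock: 20.52
position: [0.4148, -0.1446, 0.3367]
tool_rot: [0.707, 0.707, 0.0, 0.0]
wrist_force: [0.0, 0.2, -1.2]
opening: 0.0454
[ 9.12434504e-02 -3.08874752e-03  1.68613187e-01  1.97633774e+00
  4.70761954e-04  1.16806374e+00  2.59780133e-01] [ 0.41480681 -0.14462465  0.33665007]
```

```bash
python3 -m jog '[[-55,-12,0,10,1],[-110,-25,0,20,1],[-165,-40,0,30,1],[-221,-52,20,40,1],[-221,-52,60,45,1],[-221,-52,110,45,1],[-221,-52,135,45,1],[-221,-52,135,45,1],[-221,-52,135,45,1]]' 30;  python3 - <<'E'
from h import *
s=r.state();print(s['position'],s['tool_rot'],s['clock'],s['q'])
p=cam('wrist');im=r.get_image('wrist')[:,:,::-1].copy();cv2.imwrite('pics/w5.png',im)
np.save('w5.npy',p,allow_pickle=True)
E
```

```text
clock: 21.65
position: [0.3645, -0.3645, 0.2028]
tool_rot: [0.924, 0.383, 0.0, 0.001]
wrist_force: [-0.6, -0.3, -0.8]
opening: 0.0461
[ 0.36446334 -0.36449988  0.20276932] [9.23882412e-01 3.82675708e-01 3.53885086e-04 6.83225568e-04] 21.65 [ 0.36973479  0.29248322  0.41714065  1.98844802 -0.15121759  0.88857864
  0.08122472]
```

View pics/w5.png

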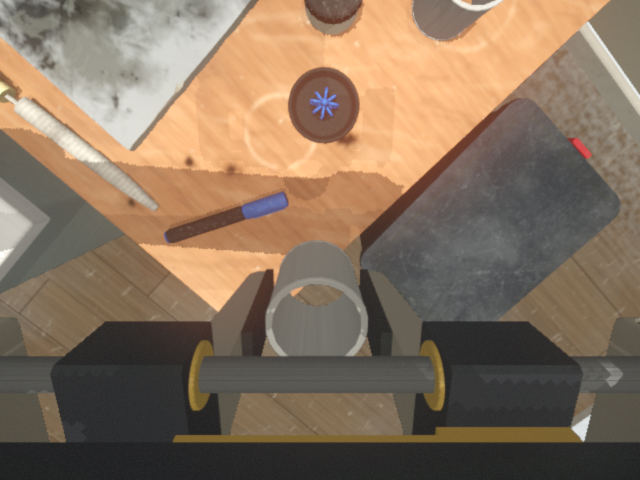

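```bash
python3 - <<'E'
from ov import *
ov('pics/w5.png','w5.npy',[(317,320,.06+.151,.023),(324,104,.016,.033),(333,2,.046,.0255)],'pics/o5.png',(200,0,420,370),1.6)
E
```

```text
(317, 320) [ 0.3627 -0.3649  0.211 ]
(324, 104) [ 0.4454 -0.2923  0.016 ]
(333, 2) [ 0.4993 -0.2466  0.046 ]
```

View pics/o5.png

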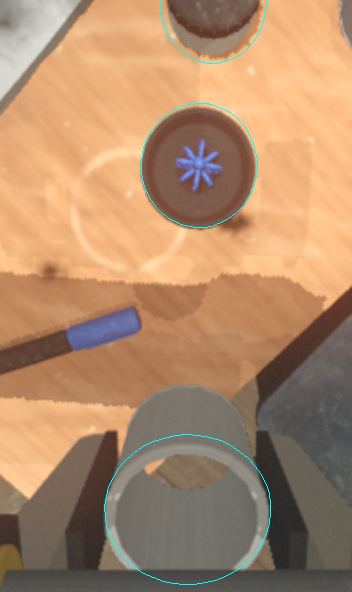

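```bash
python3 -m jog '[[50,2,0,0,1],[95,5,0,0,1],[110,5,0,0,1],[110,5,0,0,1],[110,5,0,0,1],[110,5,0,0,1],[110,5,0,0,1]]' 30;
python3 -c "
from chk import *
chk(.0519,.06,.023,'f',{'scene':(380,110,510,250),'side':(310,130,430,230)},wax=(.051,.012),Rb=.033)"
```

```text
clock: 22.58
position: [0.4447, -0.2906, 0.2019]
tool_rot: [0.924, 0.382, -0.0, 0.0]
wrist_force: [-1.0, 0.1, -0.8]
opening: 0.0452
[ 0.44465574 -0.29056165  0.20187535] [ 9.24205631e-01  3.81895197e-01 -4.28413557e-05  8.98049013e-05] 22.575 [-0.99942287  0.11867554 -0.79590228]
```

View pics/f_scene.png

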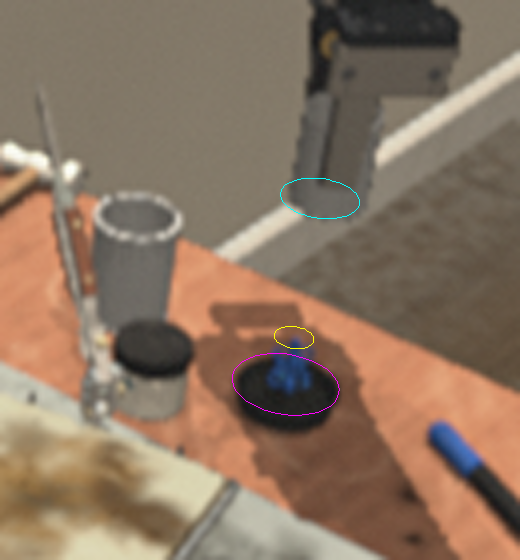

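View pics/f_side.png

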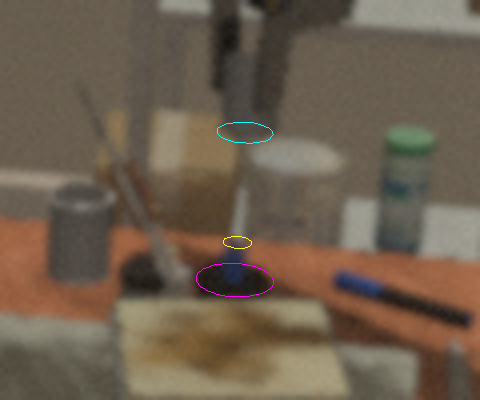

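```bash
python3 -m jog '[[4,0,10,0,1],[4,0,40,0,1],[4,0,60,0,1],[4,0,70,0,1],[4,0,70,0,1],[4,0,70,0,1]]' 30;
python3 -c "
from chk import *
chk(.0519,.06,.023,'g',{'scene':(400,140,500,230),'side':(330,150,400,220)},wax=(.051,.012),Rb=.033,sc=7)"
```

```text
clock: 23.42
position: [0.4486, -0.2873, 0.1324]
tool_rot: [0.924, 0.383, 0.0, 0.0]
wrist_force: [-0.7, 0.2, -2.7]
opening: 0.0456
[ 0.44858767 -0.2872534   0.13236279] [9.23903466e-01 3.82625185e-01 3.64107373e-04 4.69983441e-04] 23.425 [-0.71085524  0.19722238 -2.7310826 ]
```

View pics/g_scene.png

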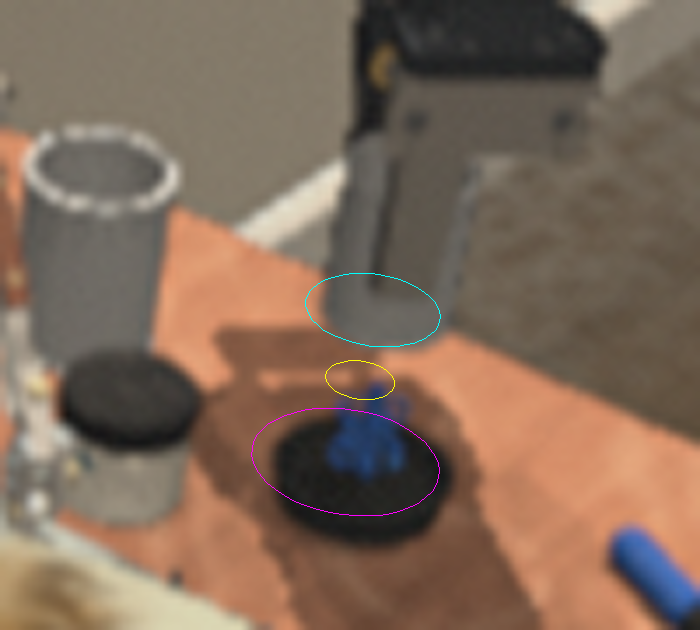

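View pics/g_side.png

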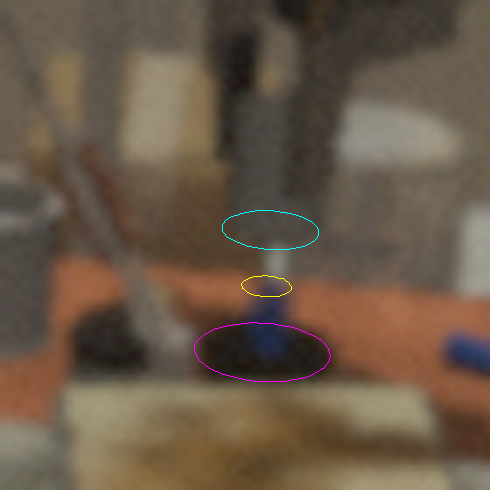

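```bash
python3 -m jog '[[0,0.7,8,0,1],[0,0.7,18,0,1],[0,0.7,28,0,1],[0,0.7,38,0,1],[0,0.7,48,0,1],[0,0.7,57,0,1],[0,0.7,62,0,1],[0,0.7,62,0,1]]' 30;
python3 -c "
from chk import *
chk(.0519,.06,.023,'i',{'scene':(400,140,500,230),'side':(330,150,400,220)},wax=(.051,.012),Rb=.033,sc=7)"
```

```text
clock: 24.52
position: [0.4484, -0.2874, 0.0694]
tool_rot: [0.924, 0.383, -0.0, -0.0]
wrist_force: [-0.8, 0.1, -1.7]
opening: 0.0457
[ 0.44843823 -0.28737177  0.06942538] [ 9.23901940e-01  3.82629196e-01 -2.24331931e-04 -2.32154035e-04] 24.525 [-0.80287515  0.0971075  -1.67370856]
```

View pics/i_scene.png

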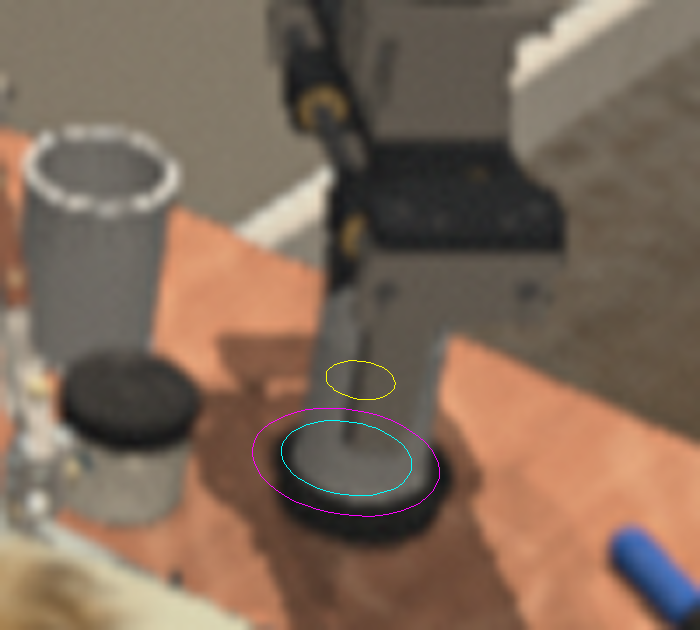

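```bash
python3 -m jog '[[0,0,3,0,1],[0,0,6,0,1],[0,0,8,0,1],[0,0,9.5,0,1],[0,0,10.5,0,1],[0,0,11.2,0,1],[0,0,11.7,0,1],[0,0,11.7,0,1]]' 30
```

```text
clock: 25.62
position: [0.4486, -0.2874, 0.0581]
tool_rot: [0.924, 0.383, -0.0, 0.0]
wrist_force: [0.9, -0.7, -1.4]
opening: 0.0458
```

```bash
python3 -m jog '[[0,0,0.4,0,1],[0,0,0.8,0,1],[0,0,0.8,0,1],[0,0,0.8,0,1]]' 30
```

```text
clock: 26.12
position: [0.4487, -0.2875, 0.0578]
tool_rot: [0.924, 0.383, 0.0, 0.0]
wrist_force: [-1.4, 1.2, 4.5]
opening: 0.0458
```

```bash
python3 -m jog '[[0,0,0,0,0],[0,0,0,0,-0.15],[0,0,0,0,-0.3],[0,0,-10,0,-0.3],[0,0,-50,0,-0.3],[0,0,-100,0,-0.3],[2,20,-142,-8,-0.6],[5,70,-142,-18,-1],[10,120,-142,-28,-1],[13,168,-142,-38,-1],[13,168,-142,-45,-1],[13,168,-142,-45,-1]]' 30;  python3 - <<'E'
from h import *
s=r.state();print(s['position'],s['tool_rot'],s['clock'],s['q'])
p=cam('wrist');im=r.get_image('wrist')[:,:,::-1].copy();cv2.imwrite('pics/w6.png',im)
np.save('w6.npy',p,allow_pickle=True)
x0,y0,x1,y1=380,120,500,230
im=r.get_image('scene')[:,:,::-1];cv2.imwrite('pics/s6.png',cv2.resize(im[y0:y1,x0:x1],None,fx=5,fy=5,interpolation=cv2.INTER_CUBIC))
E
```

```text
clock: 27.62
position: [0.5763, -0.3974, 0.1992]
tool_rot: [0.708, 0.706, -0.0, -0.0]
wrist_force: [-0.6, 0.0, 0.0]
opening: 0.0921
[ 0.57633594 -0.39742312  0.19918792] [ 7.07824698e-01  7.06388097e-01 -9.00620773e-05 -2.11279788e-04] 27.625 [ 0.42255492  0.59104867  0.19794609  1.51212102 -0.12645859  1.05142726
  0.64862359]
```

View pics/w6.png

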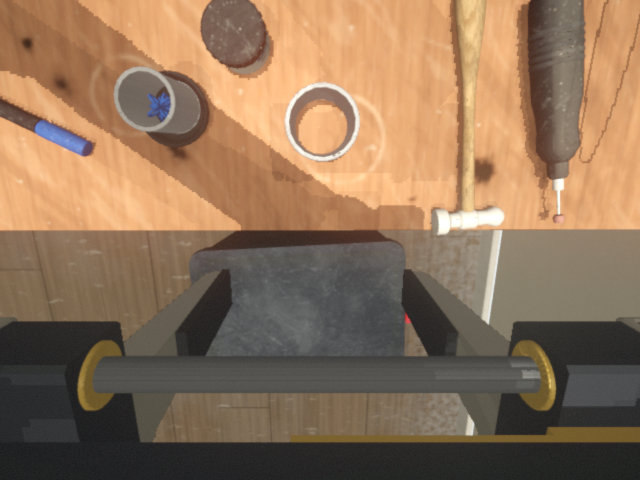

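View pics/s6.png

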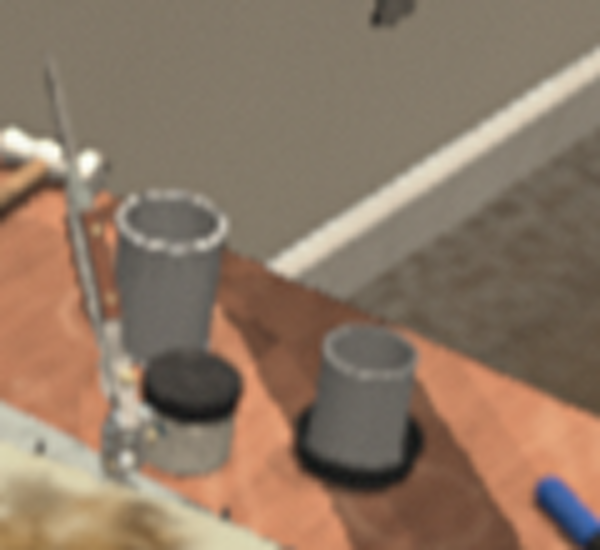

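```bash
python3 - <<'E'
from ov import *
ov('pics/w6.png','w6.npy',[(322,122,.074,.028),(143,99,.066,.023)],'pics/o6.png',(100,40,400,220),2.4)
E
```

```text
(322, 122) [ 0.5798 -0.3072  0.074 ]
(143, 99) [ 0.444  -0.2898  0.066 ]
```

View pics/o6.png

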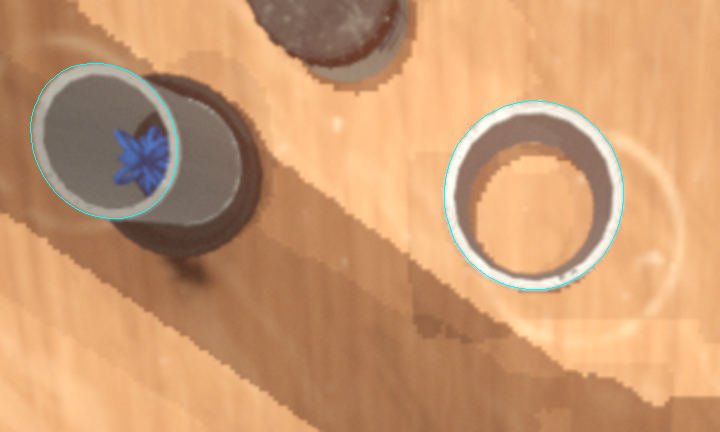

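```bash
python3 -m jog '[[45,2,0,0,-1],[91,3.5,0,0,-1],[91,3.5,10,0,-1],[91,3.5,50,0,-1],[91,3.5,90,0,-1],[91,3.5,115,0,-1],[91,3.5,129,0,-1],[91,3.5,134,0,-1],[91,3.5,134,0,-1],[91,3.5,134,0,-0.5],[91,3.5,134,0,-0.3],[91,3.5,134,0,-0.3]]' 30
python3 -m jog '[[0,0,0,0,1],[0,0,0,0,1],[0,0,0,0,1],[0,0,0,0,1]]' 30
```

```text
clock: 29.22
position: [0.5804, -0.3061, 0.0658]
tool_rot: [0.707, 0.707, 0.0, 0.0]
wrist_force: [-0.0, -0.5, -0.6]
opening: 0.064
clock: 29.72
position: [0.5803, -0.3061, 0.0656]
tool_rot: [0.707, 0.707, 0.0, 0.0]
wrist_force: [0.3, 0.6, 2.0]
opening: 0.0553
```

```bash
python3 -m jog '[[0,0,-20,0,1],[0,0,-70,0,1],[0,0,-125,0,1],[0,0,-180,0,1],[0,0,-235,0,1],[0,0,-285,0,1],[40,-10,-300,0,1],[95,-25,-300,0,1],[150,-40,-300,0,1],[205,-60,-300,0,1],[260,-80,-300,0,1],[315,-100,-300,0,1]]' 30
python3 -m jog '[[55,-15,0,0,1],[110,-30,0,0,1],[165,-45,0,0,1],[201,-60,20,0,1],[201,-60,70,0,1],[201,-60,120,0,1],[201,-60,160,0,1],[201,-60,160,0,1],[201,-60,160,0,1]]' 30
python3 - <<'E'
from h import *
s=r.state();print(s['position'],s['tool_rot'],s['clock'],s['q'])
p=cam('wrist');im=r.get_image('wrist')[:,:,::-1].copy();cv2.imwrite('pics/w7.png',im)
np.save('w7.npy',p,allow_pickle=True)
E
```

```text
clock: 31.22
position: [0.4788, 0.0104, 0.3663]
tool_rot: [0.707, 0.707, 0.0, 0.0]
wrist_force: [0.7, 0.2, -1.0]
opening: 0.0557
clock: 32.35
position: [0.4211, 0.2104, 0.2071]
tool_rot: [0.707, 0.707, 0.001, 0.0]
wrist_force: [-0.6, 0.4, -0.8]
opening: 0.0555
[0.42111915 0.21040358 0.20713598] [7.07214050e-01 7.06998234e-01 1.24137575e-03 4.92768356e-04] 32.35 [-0.35967389  0.21809598 -0.19708485  2.05122777  0.05575406  0.87448164
 -0.58818068]
```

View pics/w7.png

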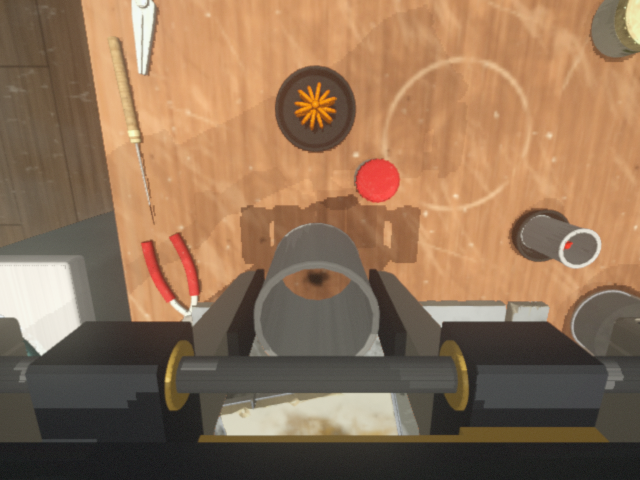

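```bash
python3 - <<'E'
from ov import *
ov('pics/w7.png','w7.npy',[(317,314,.074+.1415,.028),(316,108,.016,.038),(378,179,.036,.0205)],'pics/o7.png',(230,50,430,370),1.8)
E
```

```text
(317, 314) [0.4205 0.2128 0.2155]
(316, 108) [0.4204 0.3168 0.016 ]
(378, 179) [0.477  0.2538 0.036 ]
```

View pics/o7.png

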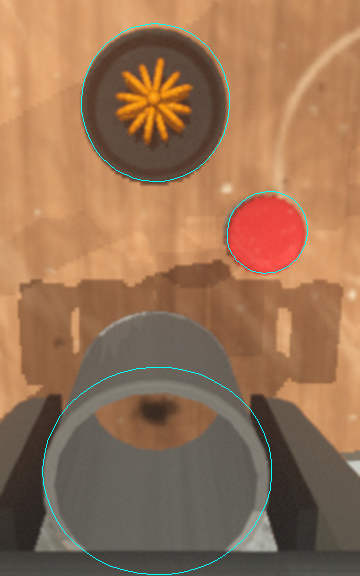

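```bash
python3 -m jog '[[50,0,0,0,1],[95,-0.5,10,0,1],[108.5,-0.5,30,0,1],[108.5,-0.5,50,0,1],[108.5,-0.5,50,0,1],[108.5,-0.5,50,0,1]]' 30;
python3 -c "
from chk import *
chk(.0656,.06,.028,'j',{'scene':(225,260,325,370),'side':(310,240,390,320)},wax=(.064,.017),Rb=.038,sc=5.4)"
```

```text
clock: 33.15
position: [0.4207, 0.3189, 0.157]
tool_rot: [0.707, 0.707, 0.001, 0.0]
wrist_force: [0.1, 0.0, -1.1]
opening: 0.0558
[0.42065756 0.31886366 0.15701095] [7.07352318e-01 7.06859792e-01 1.35776858e-03 2.97220035e-04] 33.15 [ 1.44776894e-01  7.11455165e-05 -1.10161163e+00]
```

View pics/j_scene.png

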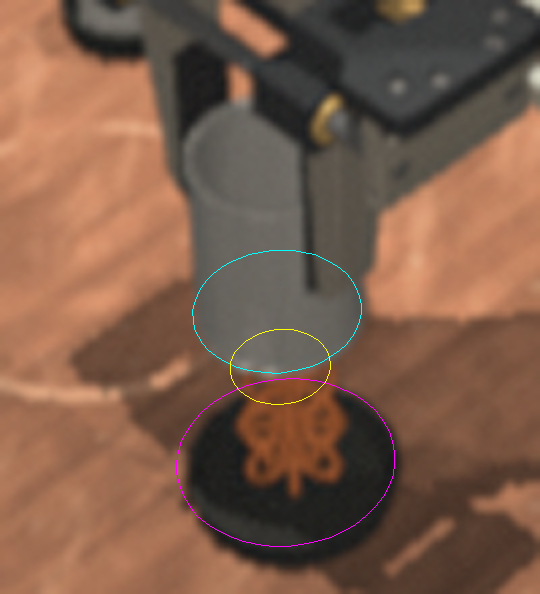

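View pics/j_side.png

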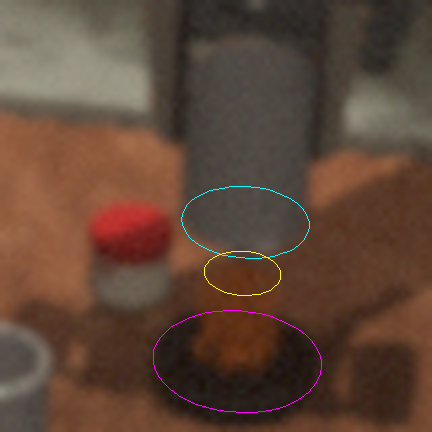

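```bash
python3 -m jog '[[1,-0.5,5,0,1],[1,-0.5,15,0,1],[1,-0.5,25,0,1],[1,-0.5,35,0,1],[1,-0.5,45,0,1],[1,-0.5,55,0,1],[1,-0.5,65,0,1],[1,-0.5,72,0,1],[1,-0.5,76,0,1],[1,-0.5,76,0,1],[1,-0.5,76,0,1]]' 30;
python3 -c "
from chk import *
chk(.0656,.06,.028,'k',{'scene':(225,260,325,370),'side':(310,240,390,320)},wax=(.064,.017),Rb=.038,sc=5.4)"
```

```text
clock: 34.62
position: [0.4193, 0.3196, 0.0796]
tool_rot: [0.707, 0.707, 0.0, 0.0]
wrist_force: [-0.4, -0.4, -0.3]
opening: 0.0556
[0.41934629 0.31964466 0.07956788] [7.07114875e-01 7.07098611e-01 3.25962537e-04 5.26870838e-05] 34.625 [-0.37922045 -0.40311882 -0.34243408]
```

View pics/k_scene.png

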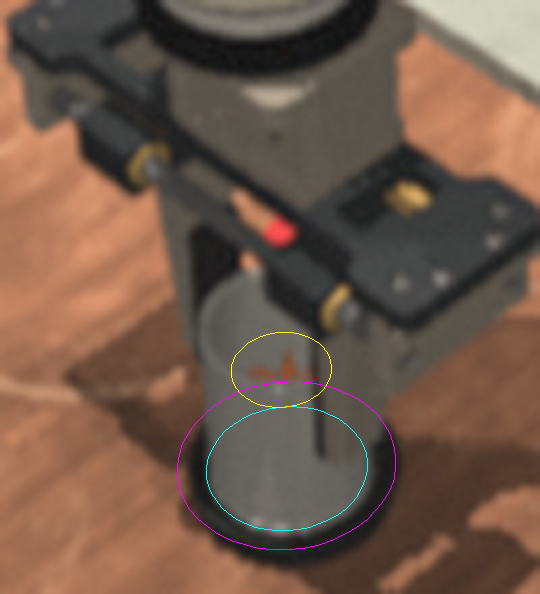

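View pics/k_side.png

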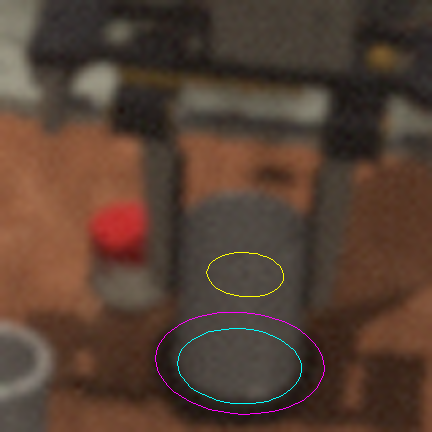

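```bash
python3 -m jog '[[0,0,2,0,1],[0,0,4,0,1],[0,0,5.5,0,1],[0,0,6.5,0,1],[0,0,7.3,0,1],[0,0,8,0,1],[0,0,8,0,1]]' 30; python3 -m jog '[[0,0,0.3,0,1],[0,0,0.3,0,1]]' 30
```

```text
clock: 35.6
position: [0.4192, 0.3194, 0.0715]
tool_rot: [0.707, 0.707, 0.0, 0.0]
wrist_force: [-2.3, -0.8, 2.5]
opening: 0.0557
clock: 35.85
position: [0.4192, 0.3195, 0.0715]
tool_rot: [0.707, 0.707, 0.0, 0.0]
wrist_force: [-1.3, -1.6, 4.8]
opening: 0.0552
```

```bash
python3 -m jog '[[0,0,0,0,-0.25],[0,0,0,0,-0.4],[0,0,0,0,-0.5],[0,0,-10,0,-0.5],[0,0,-60,0,-0.5],[0,0,-120,0,-0.5],[-20,20,-170,0,-0.5],[-70,60,-180,0,-0.5],[-100,90,-180,0,-0.5],[-100,90,-180,0,-0.5],[-100,90,-180,0,-0.5]]' 30;  python3 - <<'E'
from h import *
s=r.state();print(s['position'],s['tool_rot'],s['clock'],s['q'])
p=cam('wrist');im=r.get_image('wrist')[:,:,::-1].copy();cv2.imwrite('pics/w8.png',im)
np.save('w8.npy',p,allow_pickle=True)
for n,(x0,y0,x1,y1) in {'scene':(160,220,370,390),'side':(220,200,400,340)}.items():
    im=r.get_image(n)[:,:,::-1];cv2.imwrite(f'pics/s8_{n}.png',cv2.resize(im[y0:y1,x0:x1],None,fx=3.5,fy=3.5,interpolation=cv2.INTER_CUBIC))
E
```

```text
clock: 37.22
position: [0.5085, 0.2201, 0.2512]
tool_rot: [0.707, 0.707, 0.0, -0.0]
wrist_force: [-0.4, 0.1, -0.2]
opening: 0.0689
[0.50850893 0.22012003 0.25119532] [ 7.06912576e-01  7.07300846e-01  7.86257790e-05 -3.41278857e-04] 37.225 [-0.31956548  0.30525142 -0.18090452  1.81935376  0.06257896  1.02259073
 -0.52437414]
```

View pics/w8.png

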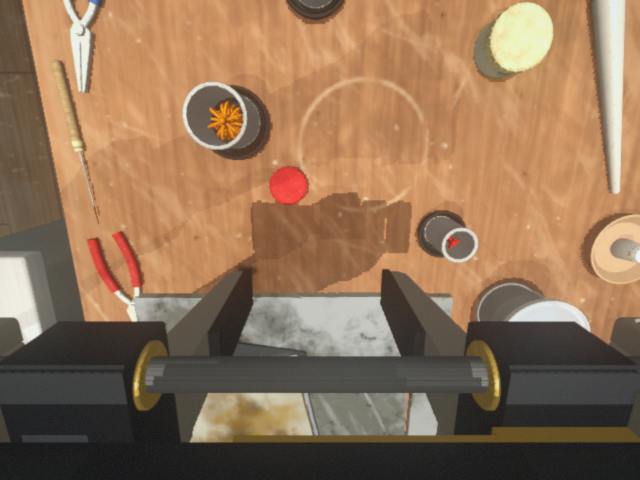

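View pics/s8_scene.png

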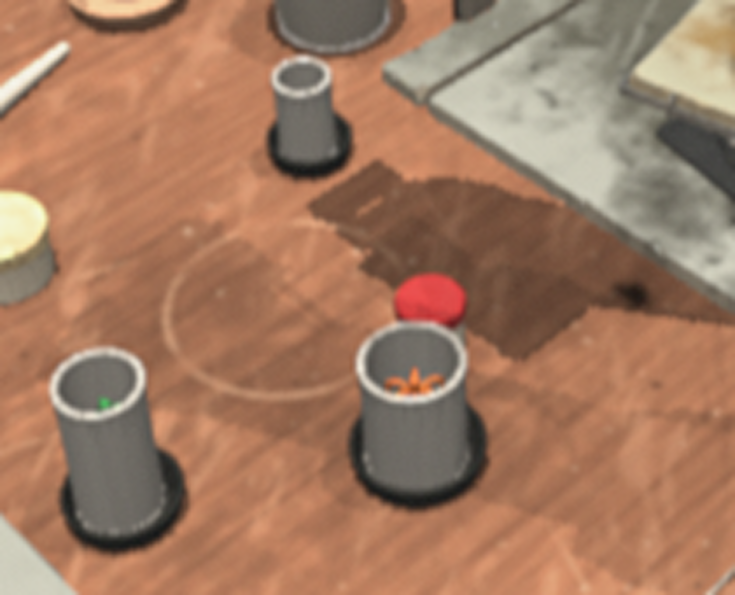

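View pics/s8_side.png

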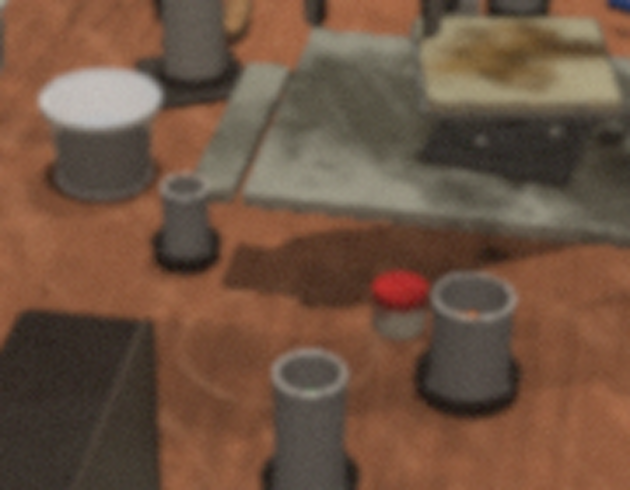

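```bash
python3 -c "
from plant import r
print(r.sign_off(), r.state()['clock'])"
```

```text
the job is handed in; nothing more can be done
the job is handed in; nothing more can be done
```

All four flasks are over their trees and the job is handed in: tall over green, narrow over red, short over blue and wide over orange. It took about 37 s of the 141 s allowed.

- **Seating:** each flask was let go with its lower rim calculated at 5.3–6.0 mm above the table, where the recess floor is at 6 mm. The largest contact reading I saw while setting them down was about 5 N. The last scene, side and wrist pictures show the left three upright inside their cups. The short flask was last seen upright and seated at about 28 s, not in the final pictures.
- **Pots:** in the pictures both look where they started, though I only compared pixel positions by eye for the black-lidded one.
- **Robot:** it was clear of everything when I handed in.

**Disagreements:**
- The cameras differed by up to about 7 mm on the base positions, so I nudged most flasks 1–5 mm while hovering or just inside the recess.
- The short flask sat about 3–5 mm off-centre in the jaws, which I corrected before lowering it. The blurry side view of it suggested a 3 mm offset that the clearer scene view did not show. I went with the scene view and it seated.

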